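# Take two piles apart onto their holders

### The arm

A 7-joint arm with a two-finger parallel gripper is mounted at the origin on the work surface; the furniture and walls round the work are solid. World frame = base frame: x ahead of the robot, y to its left, z up, the work surface at z = 0. Lengths are in m, angles in degrees, forces in N, time in s.
With the tool pointing down it reaches from about 0.4 to 0.85 m from the base axis. Payload 10.4 kg.
Tool frame: the origin (TCP) lies midway between the tips of the shut fingers; the grasp point (between the pads) lies 19 mm behind it; z points along the fingers, y is the line along which they close (so a half turn about z gives the same grasp; the last joint's range is limited). The gripper opens to 87 mm and grips with 3 to 60 N. Pads are 19 mm wide; open, the fingers measure 117 mm over their backs; the gripper's body (75 mm by 190 mm) begins 51 mm behind the grasp point.
Start: joints at [-67.529, 19.034, -3.707, 83.658, 1.238, 77.344, -5.071], TCP at [0.252, 0.572, 0.223] pointing down, gripper open.
Joint ranges: [-148.97, 148.97], [-28.65, 121.19], [-84.17, 76.75], [9.2, 138.47], [-72.65, 252.65], [3.7, 117.97], [-149.18, 149.18]. Speed limits (degrees/s): [127.2, 127.2, 159.86, 159.86, 180, 180, 180].

### API

Orientations are given as [roll, pitch, yaw] about the fixed x, y, z axes, in that order (R = Rz(yaw) Ry(pitch) Rx(roll)).
In Python, from bench import env gives the robot as it stands. Calls block until the motion is done:
- env.reach(position, orientation): joint-space move of the TCP to a pose.
- env.line_to(position, rate=0.15, rot=None): straight line of the TCP; rot=None keeps the orientation; rate is the mean speed in m/s.
- env.movej(angles): joint-space move.
- env.ungrasp() and env.gripper_close(grip_force=None): open the fingers fully, or close them until they stop; grip_force is the grip in N (None keeps the last).
- env.hold(seconds).
- env.ik(position, orientation): joint angles nearest the present ones, or None.
- env.read_state(): the state.
- env.camera(name): name is "side" or "top" or "wrist"; returns (picture, depth): 480x640x3 uint8, red, green, blue; 480x640 float32, m along the optical axis (not along the pixel's ray), 0 where there is no reading.
- env.calibration(name): a dict with "intrinsics" (3x3 intrinsics, pixels), "k1" (the pictures are not rectified: a ray, as slopes to the right and down, at radius r is drawn at 1 + k1 r^2 times it, then the intrinsics apply), "xyz" and "rotation" of the camera in the world. Camera axes: x right, y down, z forward; pixel columns grow to the right and rows downward; lengths in m; the calibration is good to about 2 mm. A picture is of the moment at which its call begins: read the wrist's pose just before it. calibration takes no time and is no camera call; for the wrist camera it gives the pose at the moment of the call.
A pose or a line that the arm cannot do raises env.IKError and nothing moves.
- env.hand_in(): hands the job in; it is judged then, once.
Trained networks look in the newest picture that a camera, given by its name, has taken for a name from the list of things; names that differ only in an ending like _2 or _b are one class to them, and where a whole thing is asked for, a point or a joint stands for the part that bears it (a point fixed in the world has none). Each returns a list of dicts, best first, with "confidence" (0 to 1); they miss things now and then, are a little off and sometimes report something else, mostly with a low value. They report only what shows in the picture. A call takes as long as a camera call.
- env.trace(camera, thing): "mask" (480x640 bool, what is visible of it) and "centre" ([column, row] in pixels, amid what is visible of it).
The state is a dict: "time_s": time; "qpos": joint angles; "joint_vel": joint speeds; "joint_efforts": joint torques, N m; "tcp_pos": TCP position; "tool_rot": TCP orientation; "force": force on the tool from outside, world axes, zero at the start; "wrist_torque": the same for the moment, N m; "finger_gap": finger opening in m; "grasp_force": force on a finger pad.
Only numpy, scipy, OpenCV 4.12 (cv2) and the standard library are available. Lean on these libraries where they do the work, as an engineer would, in place of code of your own. Each camera call takes 0.05 s, during which the arm holds its last target. There are 200 camera calls.

### The job

Two piles of two things each stand on the desk: take them apart and put each thing in its own holder in the back row, right way up and flat on the holder's floor inside the rim: the lidded sample cup in the small round dish, the label roll inside the ring on the square plate, the swab tin in the broad tray, the needle box in the long narrow tray. Do not let the cup tip over on the way, and leave the brown reagent bottle and the empty beaker where they are.

Things in the scene. Friction and masses are not known exactly. Their poses are not given: they have to be found in the camera images.
- sample_cup: Clear sample cup with a yellow screw lid, 50 mm tall; lid 41 mm across over the top 10 mm, tapered body up to 38 mm. 40 g. At the start it stands on the needle box or on the swab tin. Origin: centre of its underside, z up its axis.
- label_roll: Roll of white labels lying flat, 49 mm across, 25 mm high; its core hole cannot be gripped or entered. 50 g. At the start it lies on the needle box or on the swab tin. Origin: centre of its underside, z up.
- swab_tin: Closed grey enamelled swab tin, broad, 60 mm along its x, 74 mm along its y, 25 mm high, flat top; the lid does not open. 100 g. Lies on the desk with the label roll or the cup on it. Origin: centre of its underside, z up.
- needle_box: Closed grey enamelled needle box, long and narrow, 46 mm along its x, 95 mm along its y, 25 mm high; the lid does not open. 100 g. Lies on the desk with the label roll or the cup on it. Origin: centre of its underside, z up.
- cup_dish: Small round dish, 67 mm across outside, 60 mm inside the rim: holder of the sample cup; dark steel, fixed, floor 3 mm and rim top 7 mm above the desk. Origin: centre of its underside, on the desk; z up.
- roll_plate: Square plate 88 x 88 mm with a round ring standing on it, 74 mm across outside, 68 mm inside: holder of the label roll; dark steel, fixed, floor 3 mm and rim top 7 mm above the desk. Origin: centre of its underside, on the desk; z up.
- broad_tray: Broad tray, outside 82 mm along its x and 96 mm along its y, inside 76 x 90 mm: holder of the swab tin; dark steel, fixed, floor 3 mm and rim top 7 mm above the desk. Origin: centre of its underside, on the desk; z up.
- long_tray: Long narrow tray, outside 70 mm along its x and 119 mm along its y, inside 64 x 113 mm: holder of the needle box; dark steel, fixed, floor 3 mm and rim top 7 mm above the desk. Origin: centre of its underside, on the desk; z up.
- reagent: Bystander: brown reagent bottle with black cap, 40 mm across, 83 mm tall, loose, beyond the right end of the row of holders. Origin: centre of its underside, z up.
- beaker: Bystander: empty open plastic beaker, 58 mm across, 69 mm tall, loose, to the left and nearer the robot. Origin: centre of its underside, z up.

How it is judged (in metres and radians):
At the end, for the whole second after the job is handed in: Each of the four things is in its own holder: its centre within 14 mm of the holder's centre sideways, its underside less than 5.5 mm above the desk (resting on the 3 mm floor, not on the rim), tilted less than 0.06 rad, at rest (slower than 20 mm/s) (horizontal distance between sample_cup and cup_dish below 0.014 m and z of sample_cup in the frame of cup_dish below 0.0055 m and angle between each of sample_cup, label_roll, swab_tin, needle_box's own z axis and vertical below 0.06 rad and linear speed of each of sample_cup, label_roll, swab_tin, needle_box below 0.02 m/s and horizontal distance between label_roll and roll_plate below 0.014 m and z of label_roll in the frame of roll_plate below 0.0055 m and horizontal distance between swab_tin and broad_tray below 0.014 m and z of swab_tin in the frame of broad_tray below 0.0055 m and horizontal distance between needle_box and long_tray below 0.014 m and z of needle_box in the frame of long_tray below 0.0055 m); the robot touches nothing.
It fails at once if the sample cup tips more than 45 degrees (angle between sample_cup's own z axis and vertical above 0.785 rad).
It fails at once if the brown reagent bottle is moved by more than 20 mm (distance of reagent from where it was at the start of the episode above 0.02 m).
It fails at once if the beaker is moved by more than 20 mm (distance of beaker from where it was at the start of the episode above 0.02 m).
It also fails if it takes over 120 s, if anything falls off the work surface, if the arm or the gripper's body presses on something with over 40 N, if the wrist force passes 120 N, or if a joint passes its speed limit or range.

## Working session

There is one attempt and no reset: what is moved stays moved. The work goes in short steps, each a Python script; the robot and the scene stay as the last script left them, time stands still between calls to the robot, and variables do not carry over. Pictures are saved under pics/ and viewed, at most 14 in all, crops included, and the job is handed in when it is done.

```bash
ls; mkdir -p pics
cat > h.py <<'E'
import numpy as np, cv2
from bench import env
def cloud(cam,d,c,mask=None):
    K=np.array(c["intrinsics"]);v,u=np.nonzero((d>0)&(mask if mask is not None else True))
    z=d[v,u]
    n=cv2.undistortPoints(np.stack([u,v],1).astype(np.float64)[:,None],K,np.array([c["k1"],0,0,0.]))[:,0]
    P=np.c_[n*z[:,None],z]
    return P@np.array(c["rotation"]).T+np.array(c["xyz"])
def look(cam,things,show=True):
    c=env.calibration(cam);img,d=env.camera(cam);out={}
    for t in things:
        r=env.trace(cam,t)
        out[t]=[(x["confidence"],x["centre"],cloud(cam,d,c,x["mask"]),x["mask"]) for x in r[:2]]
    return img,d,c,out
def rect(P):
    (cx,cy),(w,h),a=cv2.minAreaRect(P[:,:2].astype(np.float32)*1000)
    if w>h: w,h,a=h,w,a+90   # a = direction of short side (w)
    return np.round([cx,cy,w,h,(a+90)%180-90],1)
ALL=["sample_cup","label_roll","swab_tin","needle_box","cup_dish","roll_plate","broad_tray","long_tray","reagent","beaker"]
E
python3 - <<'E'
from h import *
for cam in ("top","side"):
    img,d,c,o=look(cam,ALL)
    cv2.imwrite(f"pics/{cam}0.png",img[...,::-1])
    print(cam,np.round(c["xyz"],3))
    for t in o:
        for cf,ce,P,m in o[t]:
            if len(P)<20: print(t,cf,ce,len(P));continue
            zt=np.percentile(P[:,2],95); T=P[P[:,2]>zt-.006]
            print(t,round(cf,2),np.round(ce),len(P),"z",np.round(np.percentile(P[:,2],[5,50,95])*1000),"all",rect(P),"top",rect(T))
print(env.read_state()["time_s"],env.read_state()["tool_rot"])
E
```

```text
picsTraceback (most recent call last):
  File "<stdin>", line 3, in <module>
  File "h.py", line 13, in look
    out[t]=[(x["confidence"],x["centre"],cloud(cam,d,c,x["mask"]),x["mask"]) for x in r[:2]]
                                         ~~~~~^^^^^^^^^^^^^^^^^^^
  File "h.py", line 8, in cloud
    return P@np.array(c["rotation"]).T+np.array(c["xyz"])
           ~~~~~~~~~~~~~~~~~~~~~~~~~~~^~~~~~~~~~~~~~~~~~~
ValueError: operands could not be broadcast together with shapes (272,) (3,)
```

```bash
cat > s.py <<'E'
from h import *
print(env.calibration("top"))
for cam in ("top","side"):
    img,d,c,o=look(cam,ALL)
    cv2.imwrite(f"pics/{cam}0.png",img[...,::-1])
    print(cam,np.round(c["xyz"],3))
    for t in o:
        for cf,ce,P,m in o[t]:
            if len(P)<20: print(t,cf,ce,len(P));continue
            zt=np.percentile(P[:,2],95); T=P[P[:,2]>zt-.006]
            print(t,round(cf,2),np.round(ce),len(P),"z",np.round(np.percentile(P[:,2],[5,50,95])*1000),"all",rect(P),"top",rect(T))
print(env.read_state()["time_s"],env.read_state()["tool_rot"])
E
sed -i 's/^import numpy.*/&\nfrom scipy.spatial.transform import Rotation as Ro/; s/np.array(c\["rotation"\]).T/Ro.from_euler("xyz",c["rotation"],degrees=True).as_matrix().T/' h.py; python3 s.py
```

```text
{'intrinsics': array([[559.3682323 ,   0.        , 315.66070094],
       [  0.        , 559.3682323 , 239.88208166],
       [  0.        ,   0.        ,   1.        ]]), 'k1': -0.07301659068354976, 'xyz': array([0.31216141, 0.07695827, 1.26718491]), 'rotation': array([-1.72352089e+02, -2.57512496e-02, -8.96433042e+01])}
top [0.312 0.077 1.267]
sample_cup 0.73 [278. 184.] 1427 z [-3.  2.  7.] all [617.2 162.1  90.1  94.   -7.9] top [615.4 161.4  88.1  91.6  -6.2]
sample_cup 0.7 [408. 252.] 305 z [66. 74. 77.] all [ 446.4 -120.5   39.9   40.6   37. ] top [ 447.2 -119.3   39.1   39.4  -89.1]
label_roll 0.73 [178. 240.] 383 z [28. 47. 52.] all [481.4 375.8  47.6  47.9   4.3] top [482.5 376.1  46.6  47.9 -49.5]
swab_tin 0.94 [394. 261.] 527 z [19. 23. 28.] all [ 446.7 -117.1   59.7   73.6  -17.9] top [ 446.4 -116.9   59.1   73.3  -17.9]
needle_box 0.71 [193. 236.] 439 z [ 9. 23. 28.] all [482.2 381.9  45.8 101.8  -3.2] top [482.2 378.7  44.6  95.4  -3.1]
cup_dish 0.61 [341. 179.] 643 z [-2.  2.  8.] all [622.2  19.9  65.6  65.8  83. ] top [621.8  20.4  63.4  65.2  55.4]
roll_plate 0.85 [2
[... 1689 characters left out ...]
62.5  88.3  91.8  -6.2]
roll_plate 0.43 [264. 219.] 515 z [-1.  3.  7.] all [ 640.2 -125.4   75.1  142.     3.8] top [ 639.7 -118.1   72.   127.5    3.5]
broad_tray 0.92 [283. 311.] 1010 z [-0.  3.  6.] all [614.1 301.   83.1 109.5   2.6] top [614.  303.6  83.1 104.1   2.9]
long_tray 0.68 [265. 216.] 476 z [-0.  3.  7.] all [ 640.5 -124.9   67.9  141.     3.4] top [ 640.  -122.1   67.3  135.5    3.4]
reagent 0.78 [259. 180.] 247 z [ 1. 43. 81.] all [ 652.5 -350.7   39.1  186.3    0.7] top [ 651.1 -279.6   14.2   19.9   38.9]
beaker 0.88 [412. 332.] 803 z [ 7. 43. 67.] all [354.6 432.5  56.  118.2   2.6] top [353.3 462.9  54.5  58.2 -19.6]
1.2 [ 1.79995635e+02 -2.11083871e-03  1.56230972e+02]
```

View pics/top0.png

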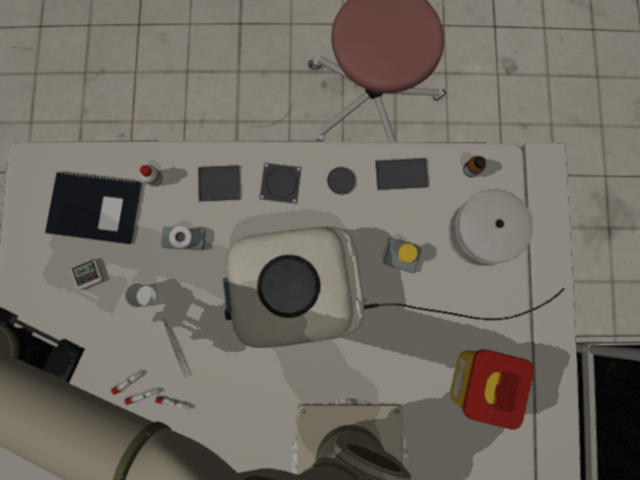

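View pics/side0.png

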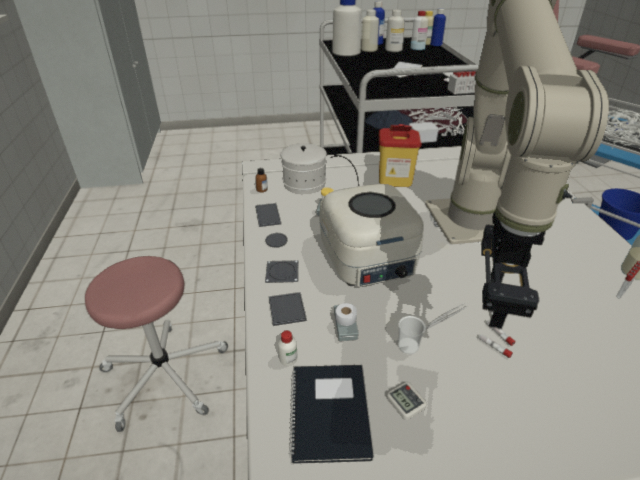

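Run:
```python
from h import *
H=np.zeros((16,24))
for cam in ("top","side"):
    c=env.calibration(cam);_,d=env.camera(cam)
    P=cloud(cam,d,c)
    np.save(f"pics_{cam}.npy",P)
    i=((P[:,0]-.28)//.03).astype(int);j=((.5-P[:,1])//.04).astype(int)
    k=(i>=0)&(i<16)&(j>=0)&(j<24)&(P[:,2]<.5)
    np.maximum.at(H,(i[k],j[k]),P[k,2])
print("y   ",*[f"{.48-.04*j:5.2f}" for j in range(24)])
for i in range(16): print(f"{.295+.03*i:.3f}",*[f"{int(v*1000):5d}" for v in H[i]])
P=np.load("pics_top.npy")
k=(P[:,2]>.1)&(P[:,2]<.3)&(P[:,0]>.3)&(P[:,0]<.62)
for n,s in (("cent",(P[:,1]>-.08)&(P[:,1]<.36)),("drum",(P[:,1]<-.15))):
    Q=P[k&s]; print(n,len(Q),Q.min(0),Q.max(0))
for y,o in ((-.12,-17.9),(.378,-3)):
  for z in (.01,.06,.15,.25):
    p=[.46,y,z]; print(y,z,[yaw for yaw in range(-180,180,15) if env.ik(p,[180,0,yaw]) is not None])
```

```text
y     0.48  0.44  0.40  0.36  0.32  0.28  0.24  0.20  0.16  0.12  0.08  0.04  0.00 -0.04 -0.08 -0.12 -0.16 -0.20 -0.24 -0.28 -0.32 -0.36 -0.40 -0.44
0.295     5     9    12     7     5    61   172   174   175   179   174   174   168     6     6     5     6     4     6    16    28    35     6     6
0.325    71    70     5     4     6   147   173   177   182   180   181   177   169    44    38    33    21    13     9     6     4    39    41    35
0.355    71    71     5     5     6   149   173   181   179   180   179   176   168     4     5     3     6     6     5     5     5     6     4    37
0.385    71    70     4     5     6   151   173   181   179   179   181   174   165     5     4     6     6     5     5     6     4     5     4     7
0.415     4     4     4     6     4   149   173   176   182   179   179   174   158     4    26    77    27     7     5   128   130     5     7     6
0.445     5     5    51    52    28   132   171   174   176   176   175   173   148     5    73    79    74     5   131   135   133   131     6     6
0.475     6    30    52    53    29     5   164   1
[... 1915 characters left out ...]
-120, -60, -45, -30, -15, 0, 15, 30, 45, 60, 75, 90, 105, 120, 135, 150, 165]
-0.12 0.25 [-180, -165, -150, -135, -60, -45, -30, -15, 0, 15, 30, 45, 60, 75, 90, 105, 120, 135, 150, 165]
0.378 0.01 [-180, -165, -150, -135, -120, -105, -90, -75, -60, -45, -30, -15, 0, 15, 30, 45, 60, 75, 90, 105, 120, 135, 150, 165]
0.378 0.06 [-180, -165, -150, -135, -120, -105, -90, -75, -60, -45, -30, -15, 0, 15, 30, 45, 60, 75, 90, 105, 120, 135, 150, 165]
0.378 0.15 [-180, -165, -150, -135, -120, -105, -90, -75, -60, -45, -30, -15, 0, 15, 30, 45, 60, 75, 90, 105, 120, 135, 150, 165]
0.378 0.25 [-180, -165, -150, -135, -120, -105, -90, -75, -60, -30, -15, 0, 15, 30, 45, 60, 75, 90, 105, 120, 135, 150, 165]
```

Run:
```python
from h import *
s=env.read_state(); c=env.calibration("wrist")
R=Ro.from_euler("xyz",s["tool_rot"],degrees=True)
print("cam in tool",R.inv().apply(np.array(c["xyz"])-s["tcp_pos"]))
for off in (90,-90):
  for p,a in (((.482,.379),-3),((.615,.161),0),((.639,-.121),3.5),((.447,-.118),-18),((.621,.0205),0),((.614,.304),3.5)):
    for z in (.012,.25):
      q=env.ik([*p,z],[180,0,a+off]); print(off,p,z,None if q is None else np.round(q).astype(int))
```

```text
cam in tool [ 0.07184015  0.00038568 -0.16214905]
90 (0.482, 0.379) 0.012 [-52  29  12  98  -7  54 -40]
90 (0.482, 0.379) 0.25 [-54  17  14  84  -4  80 -42]
90 (0.615, 0.161) 0.012 [-37  33  23  95 -15  56  -8]
90 (0.615, 0.161) 0.25 [-37  20  24  81  -8  81 -13]
90 (0.639, -0.121) 0.012 [-19  37  36  93 -25  58  27]
90 (0.639, -0.121) 0.25 [-23  25  41  79 -17  82  22]
90 (0.447, -0.118) 0.012 [-33  17  47 122 -16  48   6]
90 (0.447, -0.118) 0.25 [-40  -7  46 107   5  78 -13]
90 (0.621, 0.0205) 0.012 [-27  32  27  97 -17  55   7]
90 (0.621, 0.0205) 0.25 [-31  19  32  84 -10  80   2]
90 (0.614, 0.304) 0.012 [-41  37  16  86 -11  59 -19]
90 (0.614, 0.304) 0.25 [-42  27  18  72  -8  83 -22]
-90 (0.482, 0.379) 0.012 [-34  29 -10  97   6  55 130]
-90 (0.482, 0.379) 0.25 [-37  17  -7  83   2  80 133]
-90 (0.615, 0.161) 0.012 [ 29  56 -72  91  54  75 128]
-90 (0.615, 0.161) 0.25 [ 27  37 -71  77  35  90 140]
-90 (0.639, -0.121) 0.012 [ -37   53   66   94  -52   69 -135]
-90 (0.639, -0.121) 0.25 [ -36   35   66   80  -32   86 -148]
-90 (0.447, -0.118) 0.012 [ 71  31 -71 117  36  57 144]
-90 (0.447, -0.118) 0.25 None
-90 (0.621, 0.0205) 0.012 [ 43  54 -72  93  53  73 141]
-90 (0.621, 0.0205) 0.25 [ 44  40 -80  79  39  92 149]
-90 (0.614, 0.304) 0.012 [ 13  60 -72  82  57  78 122]
-90 (0.614, 0.304) 0.25 [ 10  44 -72  68  41  94 131]
```

```bash
cat >> h.py <<'E'
Z=.25
def st(tag):
    s=env.read_state(); print(tag,"t",round(s["time_s"],1),"tcp",np.round(np.array(s["tcp_pos"])*1000,1),"gap",round(s["finger_gap"]*1000,1),"gf",round(s["grasp_force"],1),"F",np.round(s["force"],1))
def rot(a): return [180,0,a+90]
def over(x,y,a,rate=.3,z=Z): env.line_to([x,y,z],rate=rate,rot=rot(a))
def pick(x,y,z,f):
    env.line_to([x,y,z+.04],rate=.2); env.line_to([x,y,z],rate=.06); st("down")
    env.gripper_close(grip_force=f); st("grip")
    env.line_to([x,y,z+.02],rate=.06); env.line_to([x,y,Z],rate=.2); st("lift")
def place(x,y,z):
    env.line_to([x,y,z+.03],rate=.2); env.line_to([x,y,z],rate=.04); st("down")
    env.ungrasp(); env.line_to([x,y,z+.05],rate=.1); env.line_to([x,y,Z],rate=.25); st("placed")
def wl(things,name=None):
    img,d,c,o=look("wrist",things)
    if name: cv2.imwrite(f"pics/{name}.png",img[...,::-1])
    for t in o:
        for cf,ce,P,m in o[t]:
            if len(P)<20: continue
            zt=np.percentile(P[:,2],95); T=P[P[:,2]>zt-.006]
            print(t,round(cf,2),np.round(ce),"z",round(zt*1000),"top",rect(T))
E
python3 - <<'E'
from h import *
env.reach([.482,.34,Z],rot(-3)); st("above"); wl(["label_roll","needle_box"],"w1")
E
```

```text
above t 2.5 tcp [480.9 341.6 249.8] gap 87.1 gf 0.0 F [-0.2  0.1  0.6]
label_roll 0.88 [326. 180.] z 51 top [482.1 378.2  46.8  48.1  87.2]
needle_box 0.79 [323. 144.] z 26 top [482.6 378.6  45.6  96.   -3. ]
```

View pics/w1.png

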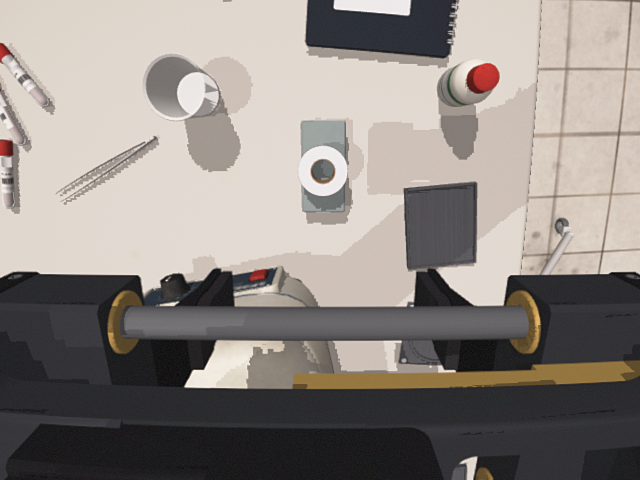

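The wrist picture shows the label roll at (324,172) on the upright needle box (302–346, 120–212), with the fingers at the bottom and the broad tray at (440,225). These positions agree with the top camera.

Run:
```python
from h import *
over(.482,.3785,-3); pick(.482,.3785,.034,15)
over(.6155,.1615,0); place(.6155,.1615,.0125)
over(.4825,.335,-3); wl(["needle_box"],"w2"); env.camera("top")
```

```text
down t 4.8 tcp [482.2 378.6  34.2] gap 86.8 gf 0.0 F [-0.6  0.3  0.4]
grip t 5.6 tcp [482.  378.5  34. ] gap 47.6 gf 15.0 F [-0.2  0.6  0.7]
lift t 7.2 tcp [481.5 378.1 248.6] gap 47.6 gf 15.0 F [-0.2  0.1 -0.9]
down t 10.3 tcp [615.6 161.5  12.5] gap 47.5 gf 15.0 F [ 0.8 -0.5 -0.1]
placed t 12.7 tcp [614.8 161.4 248. ] gap 87.4 gf 0.0 F [ 0.5 -0.5 -1.1]
needle_box 0.93 [320. 156.] z 26 top [482.3 378.2  46.3  94.9  -3.2]
needle_box 0.22 [410. 348.] z 6 top [615.3 161.1  87.2  89.5  -7.6]
```

View pics/w2.png

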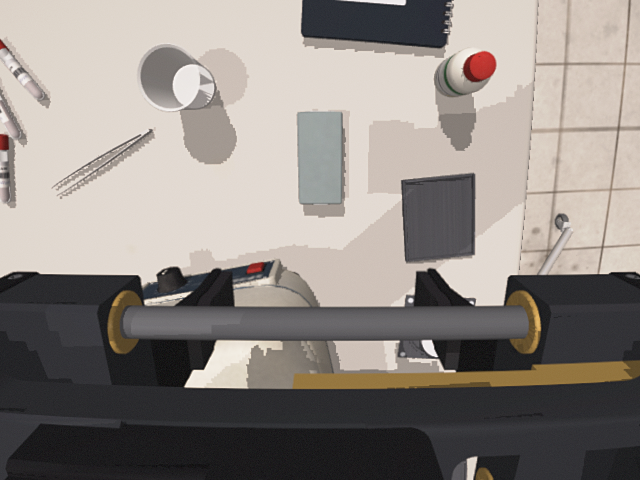

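The needle box (320,157) has not moved and the roll shows white in its plate at (425,345).

Run:
```python
from h import *
over(.4825,.378,-3.2); pick(.4825,.378,.012,25)
over(.6392,-.1208,3.4,rate=.35); place(.6392,-.1208,.0155)
over(.447,-.16,-10); wl(["sample_cup","swab_tin","long_tray","needle_box"],"w3")
```

```text
down t 16.0 tcp [482.7 378.1  12.2] gap 86.6 gf 0.0 F [ 0.3  0.3 -0.6]
grip t 16.8 tcp [482.5 378.   12. ] gap 45.6 gf 25.0 F [-0.4 -1.3  0.6]
lift t 18.5 tcp [482.  377.6 248.6] gap 45.9 gf 25.0 F [-0.4  0.3 -1.8]
down t 22.2 tcp [ 639.3 -120.9   15.4] gap 45.5 gf 25.0 F [ 0.4 -0.2 -0.4]
placed t 24.7 tcp [ 638.5 -120.5  248.1] gap 87.0 gf 0.0 F [ 0.4 -0.1 -1.1]
sample_cup 0.6 [316. 171.] z 76 top [ 446.8 -120.6   39.5   39.8   34.1]
swab_tin 0.95 [317. 149.] z 26 top [ 446.3 -118.    60.1   75.3  -18.6]
long_tray 0.86 [471. 136.] z 8 top [ 639.3 -121.1   71.4  119.6    3.3]
needle_box 0.8 [500. 134.] z 29 top [ 639.5 -120.6   46.9   96.4    4.3]
needle_box 0.59 [509. 270.] z 52 top [ 576.9 -203.5   12.8  208.9   49. ]
```

View pics/w3.png

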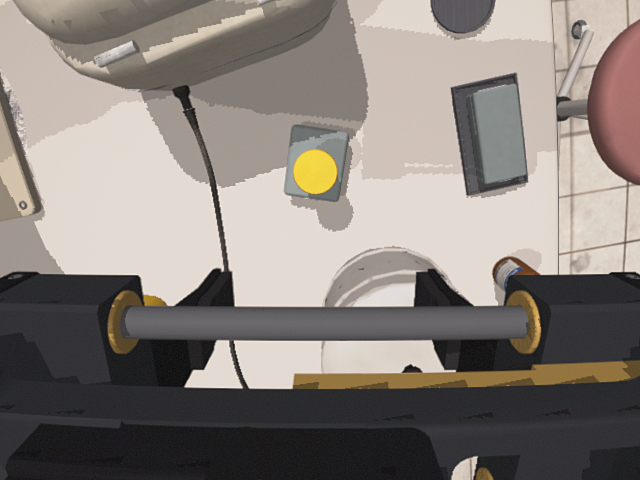

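The needle box sits in the long tray at (498,135). The cup's lid is at (315,172) on the tin, beside the cable and between the centrifuge and the drum.

Run:
```python
from h import *
over(.447,-.1203,-10); pick(.447,-.1203,.055,15)
over(.621,.0204,0,rate=.2); place(.621,.0204,.0335)
over(.447,-.16,-18.4); wl(["swab_tin","sample_cup","cup_dish"],"w4")
```

```text
down t 27.8 tcp [ 447.2 -120.4   55.1] gap 87.1 gf 0.0 F [0.4 0.4 0.4]
grip t 28.6 tcp [ 447.  -120.3   55. ] gap 40.2 gf 15.0 F [ 0.6 -0.4  0.2]
lift t 30.1 tcp [ 446.4 -120.2  248.8] gap 39.9 gf 15.0 F [-0.3 -0.4 -0.2]
down t 33.4 tcp [621.1  20.4  33.4] gap 40.3 gf 15.0 F [-0.7  0.9 -0.1]
placed t 35.9 tcp [620.3  20.5 248.1] gap 86.9 gf 0.0 F [ 0.1  0.5 -0.7]
swab_tin 0.71 [312. 168.] z 26 top [ 446.5 -117.7   59.8   74.2  -18.4]
cup_dish 0.85 [431.   4.] z 8 top [613.8  -4.9  14.7  52.9  73.1]
```

View pics/w4.png

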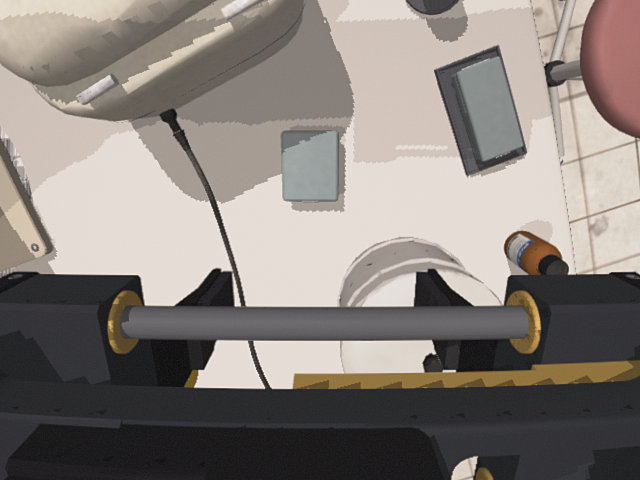

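The tin (310,166) is alone and has not moved; the needle box is in its tray at (490,110). Next I move the tin.

Run:
```python
from h import *
over(.4465,-.1177,-18.4); pick(.4465,-.1177,.012,25)
over(.614,.3037,3.5,rate=.3); place(.614,.3037,.0155)
env.reach([.40,.34,.35],rot(0)); st("away")
for cam in ("top","side"):
    img,d,c,o=look(cam,ALL)
    cv2.imwrite(f"pics/{cam}1.png",img[...,::-1])
    for t in o:
        for cf,ce,P,m in o[t][:1]:
            if len(P)<20: continue
            zt=np.percentile(P[:,2],95); T=P[P[:,2]>zt-.006]
            print(cam,t,round(cf,2),np.round(ce),"z",round(zt*1000),"top",rect(T))
```

```text
down t 39.3 tcp [ 446.6 -117.8   12.1] gap 87.3 gf 0.0 F [ 0.5 -0.1  0.6]
grip t 39.9 tcp [ 446.6 -117.6   12.1] gap 60.0 gf 25.0 F [-0.3  0.1  2.1]
lift t 41.6 tcp [ 446.  -117.7  248.9] gap 59.0 gf 25.0 F [-0.9  0.8 -2.4]
down t 45.4 tcp [614.  303.7  15.4] gap 59.8 gf 25.0 F [ 1.2 -0.7 -1.3]
placed t 47.7 tcp [613.3 303.4 247.9] gap 87.1 gf 0.0 F [-0.  -0.5  0.3]
away t 48.6 tcp [400.9 339.4 348.9] gap 87.2 gf 0.0 F [ 0.1 -0.1  0.5]
top sample_cup 0.58 [342. 179.] z 56 top [620.8  20.7  38.4  39.   87.2]
top label_roll 0.57 [279. 182.] z 30 top [615.5 161.5  45.2  48.  -89.4]
top swab_tin 0.73 [216. 183.] z 30 top [612.3 302.3  59.6  71.2   3.1]
top needle_box 0.73 [401. 173.] z 31 top [ 637.2 -119.8   47.    96.2    4.1]
top cup_dish 0.56 [337. 187.] z 8 top [617.5  23.4  53.6  65.7 -20.2]
top roll_plate 0.65 [279. 184.] z 8 top [615.5 161.3  88.2  89.6  83.7]
top broad_tray 0.87 [224. 194.] z 8 top [612.7 303.8  82.4  94.5   3.5]
top long_tray 0.94 [396. 185.] z 10 top [ 638.  -120.7   70.7  119.6    3.7]
top reagent 0.9 [475. 166.] z 82 top [ 649.4 -283.7   21.7   22.4   39.4]
top beaker 0.44 [215. 182.] z 30 top [612.3 302.2  59.6  71.    3.1]
side sample_cup 0.62 [289. 303.] z 30 top [614.3 305.9  59.6  77.1   3.9]
side label_roll 0.78 [282. 265.] z 29 top [616.5 164.6  45.1  47.1  55.4]
side swab_tin 0.76 [288. 303.] z 30 top [614.3 305.9  59.6  77.1   3.9]
side needle_box 0.69 [268. 213.] z 30 top [ 638.9 -114.4   45.4   99.3    3.7]
side cup_dish 0.63 [277. 240.] z 7 top [621.2  28.6  55.   63.3  81.6]
side roll_plate 0.6 [282. 277.] z 8 top [616.1 164.1  88.5  89.8  -6.9]
side broad_tray 0.61 [287. 320.] z 9 top [614.2 306.8  82.3  97.6   3. ]
side long_tray 0.48 [267. 224.] z 27 top [614.2 -60.2  29.  147.3  -7.5]
side reagent 0.57 [260. 181.] z 81 top [ 648.6 -275.2   17.    17.1   88.1]
side beaker 0.8 [411. 331.] z 67 top [353.8 463.7  54.   58.6 -55.9]
```

View pics/top1.png

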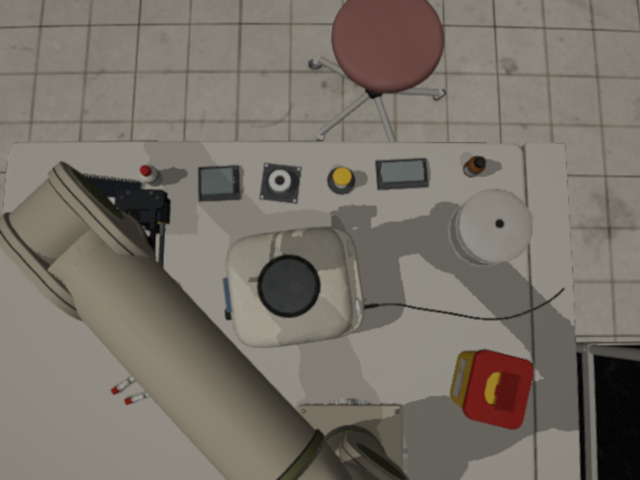

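View pics/side1.png

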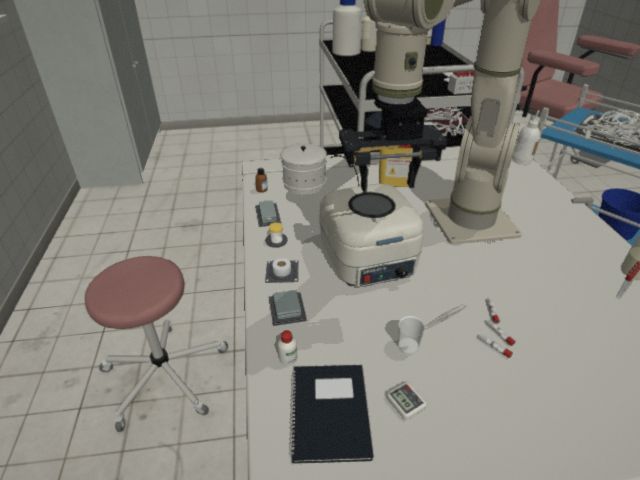

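All four things lie centred in their holders: in the top view the tin is at (219,182), the roll at (280,181), the cup at (342,178) and the needle box at (402,173). The bottle (475,166) and, in the side view, the beaker (411,333) are where they were, so I hand in.

```bash
python3 -c "
from h import *
print(env.hand_in())"
```

```text
the job is handed in; nothing more can be done
None
```

The job is handed in at about 50 s on the robot's clock: the last pictures showed the cup, roll, tin and needle box each flat in its own holder, about 2–3 mm off centre at most, and the bottle and beaker where they started; the judge returned no verdict.

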